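Set the focus collar of the tall stand magnifier

ROBOT

A 6-joint arm with a two-finger parallel gripper is mounted at the origin on a cart in front of the work surface, level with it; the furniture and walls round the work are solid. World frame = base frame: x ahead of the robot, y to its left, z up, the work surface at z = 0. Lengths are in mm, angles in rad, forces in N, time in s.
With the tool pointing down it reaches from about 350 to 875 mm from the base axis. Payload 4.2 kg.
Tool frame: the origin (TCP) lies on the mounting face of the last link; the fingertips stand 173 mm ahead of it and the grasp point (between the pads) lies grip_point_offset ahead of it (grip_point_offset is the distance from the TCP to the grasp point, in mm); z points along the fingers, y is the line along which they close (so a half turn about z gives the same grasp; the last joint's range is limited). The gripper opens to 85 mm and grips with 20 to 120 N. Pads are 22 mm wide; open, the fingers measure 114 mm over their backs; the gripper's body (76 mm by 85 mm) begins 54 mm behind the grasp point. The pads swing forward as they close: fully open they stand 13 mm farther back than shut.
Start: joints at [0.259, 0.385, 0.008, 0, -1.194, -0.259], TCP at [624.98, 0.025, 404.712] pointing down, gripper open.
Joint ranges: [-3.14, 3.14], [-1.21, 2.06], [-1.07, 1.41], [-3.16, 2.05], [-2.99, -0.16], [-3.1, 3.1]. Speed limits (rad/s): [2.79, 2.79, 3.14, 3.14, 3.14, 3.14].

INTERFACE

Orientations are given as a unit quaternion [x, y, z, w].
In Python, from bench import read_state, get_image, job_done, recognise, place_of, grip_point_offset gives the robot as it stands. The module is installed in compiled form; this text tells all that it offers.
- The arm moves only by the tool carry_out, never from a script. Its arguments are lists of equal length, an entry for each row: "slide": the shift along the tool's x, y, z in m, a list of three; "roll": the turn about the tool's z in degrees; "claw": the finger opening in m, from 0 to 0.0854. A call has 1 to 8 rows; each row is the pose to reach, as a shift and turn from the pose commanded when the call began, along the tool's axes at that moment; what a row does not reach only later rows make up. A row lasts 1/8 s, in which the tool goes at most 62.5 mm and 10.7 degrees, less where a joint would pass 70% of its speed; a pose out of reach is approached as far as the arm can. A call with a gripper value outside its range is refused whole. The fingers move at their own pace and stop on an object; the grip force is fixed at half the most. Time passes only in rows, so rows that repeat a pose let the fingers close. It gives the time, the measured TCP pose, the force, the opening and the grip force at its end, in the units of the state.
- read_state(): the state, without advancing time (a new reading comes with each control period).
- get_image(name): name is "scene" or "side" or "wrist"; returns a dict with "img" (420x560x3 uint8, red, green, blue), "z_map" (420x560 float32, mm along the optical axis (not along the pixel's ray), 0 where there is no reading), "mtx" (3x3 intrinsics, pixels), "world_from_camera" (4x4, takes a point from camera to world coordinates); the wrist camera has in their place "T_tool_cam" (4x4, takes a point from camera to tool coordinates, whose origin is the TCP and whose axes are the flange's). Camera axes: x right, y up, looking along -z (the intrinsics and any distortion apply to the point x, -y, -z); pixel columns grow to the right and rows downward; lengths in mm; the calibration is good to about 2 mm. A picture is of the moment at which its call begins: read the wrist's pose just before it.
- job_done(): hands the job in; it is judged then, once.
Trained networks look in a picture, given as the dict that the camera call returned (one of the last four; its "shot" number tells which), for a name from the list of things; names that differ only in an ending like _2 or _b are one class to them, and where a whole thing is asked for, a point or a joint stands for the part that bears it (a point fixed in the world has none). Each returns a list of dicts, best first, with "conf" (0 to 1); they miss things now and then, are a little off and sometimes report something else, mostly with a low value. They report only what shows in the picture. A call takes as long as a camera call. They do not tell look-alikes from the thing itself.
- recognise(picture, thing): "at" ([column, row] in pixels, amid what is visible of it).
- place_of(picture, thing): "at" ([column, row] in pixels: a listed point, or the origin of a listed thing).
The state is a dict: "clock": time; "joints": joint angles; "joint_vel": joint speeds; "joint_efforts": joint torques, N m; "position": TCP position; "ee_rot": TCP orientation; "contact_force": force on the tool from outside, world axes, zero at the start; "wrist_torque": the same for the moment, N m; "gripper_width": finger opening in mm; "grasp_force": force on a finger pad.
Only numpy, scipy, OpenCV 4.12 (cv2) and the standard library are available. Lean on these libraries where they do the work, as an engineer would, in place of code of your own. Each camera call takes 0.05 s, during which the arm holds its last target. There are 200 camera calls.

TASK

Two stand magnifiers for checking print stand on the counter. Turn the focus collar of the taller one until its pointer fin clicks in at the white stop mark on its eyepiece, over the tongue of its foot, then let go; leave the collar of the shorter magnifier as it is.

Things in the scene. Friction and masses are not known exactly. Their poses are not given: they have to be found in the camera images.
- tall_collar (a joint): Turn (rad) of the taller magnifier's focus collar: 0 = pointer fin at the stop mark, negative = fin clockwise of the mark seen from above, growing as it turns anticlockwise. Travel -1.75 to 0.7, clicks every 0.524 (one at 0); it starts one or two clicks below 0. About 0.035 N m takes it over a click; left between clicks it springs into the nearer one.
- tall_collar_centre (a point): Centre of that collar, half-way up its vertical axis: knurled aluminium ring, 54 mm across, 24 tall (85 to 109 mm over the counter), on a fixed barrel 45 across. Its fin lies along this point's -x (turns with the collar), 6 wide, 12 tall, reaching 50 mm from the axis; the rest is free to grip. Only the fixed eyepiece, 41 across, and the mark stand above, 10 mm. Fixed foot: disc 80 across, 8 high.
- tall_mark (a point): Outer top end of the white stop mark, a fixed raised bar 12 x 5 x 6 mm on the tall magnifier's eyepiece: 26 mm from the collar's axis (not beyond the collar's outside), 20 mm above the collar's centre. This point's -x points from the axis out through the mark. Below it a tongue of the foot with a white rib points the same way, to 74 mm from the axis, 10 mm high.
- short_collar (a joint): Turn (rad) of the collar of the shorter magnifier (65 mm tall, otherwise of the same shape and materials), counted as for the taller one; clicks every 0.524. Leave it in the click at -1.05 where it stands.
Mind the look-alikes: they are no part of the job. Leave any pink look-alike of the part that bears short_collar alone.

How it is judged (in metres and radians):
At the end, for the whole second after the job is handed in: The tall magnifier's collar rests with its pointer fin within 0.19 rad (11 degrees) of the stop mark, not turning; the short magnifier's collar is still in the click where it started (between -1.3 and -0.8 rad) (value of joint tall_collar between -0.19 and 0.19 rad and velocity of joint tall_collar between -0.05 and 0.05 rad/s and value of joint short_collar between -1.3 and -0.8 rad); the robot touches nothing.
It fails at once if the short magnifier's collar is turned out of the click where it stands (value of joint short_collar above -0.75 rad or value of joint short_collar below -1.35 rad).
It also fails if it takes over 32 s, if anything falls off the work surface, if the arm or the gripper's body presses on something with over 40 N, if the wrist force passes 120 N, or if a joint passes its speed limit or range.

## Working session

There is one attempt and no reset: what is moved stays moved. The work goes in short steps, Python scripts to look and compute and a tool call to move; the robot and the scene stay as the last step left them, time stands still between calls to the robot, and variables do not carry over. Pictures are saved under pics/ and viewed, at most 10 in all, crops included, and the job is handed in when it is done.

Besides the shell and the picture viewer there is one more tool, called as a command line: name --pt "numbers of a row" for each row, then --argument value for the rest. carry_out: Moves the arm, as the interface text tells. Its arguments: {"type":"object","properties":{"slide":{"type":"array"},"roll":{"type":"array"},"claw":{"type":"array"}},"required":["slide","roll","claw"]}

```bash
mkdir -p pics
cat > h.py <<'E'
import numpy as np, cv2
from scipy.spatial.transform import Rotation as R
from bench import *
def T_wc(p,st):
    if 'world_from_camera' in p: return np.array(p['world_from_camera'])
    T=np.eye(4);T[:3,:3]=R.from_quat(st['ee_rot']).as_matrix();T[:3,3]=st['position']
    return T@np.array(p['T_tool_cam'])
def world(p,T,c,r,z=None):
    K=np.array(p['mtx']);zm=p['z_map'][int(round(r)),int(round(c))] if z is None else z
    x=(c-K[0,2])/K[0,0];y=(r-K[1,2])/K[1,1]
    return (T@np.array([x*zm,-y*zm,-zm,1]))[:3]
def atz(p,T,c,r,h):
    a=world(p,T,c,r,1.);o=T[:3,3];d=a-o
    return o+d*(h-o[2])/d[2]
def save(p,n): cv2.imwrite('pics/'+n,p['img'][:,:,::-1])
E
python3 - <<'E'
from h import *
print(read_state()); print('gpo',grip_point_offset)
for n in ['scene','side','wrist']:
    st=read_state();p=get_image(n);T=T_wc(p,st);save(p,n+'0.png')
    print(n,[k for k in p])
    for t in ['tall_collar_centre','tall_mark','short_collar']:
        for d in place_of(p,t)[:3]:
            c,r=d['at'];print(t,d['conf'],d['at'],world(p,T,c,r).round(),atz(p,T,c,r,97).round())
E
cd pics; python3 -c "
import cv2,numpy as np
a=[cv2.imread(n+'0.png') for n in ('scene','side','wrist')]
cv2.imwrite('ab.png',cv2.resize(np.hstack(a[:2]),(800,300)))"
```

```text
{'clock': 0.0, 'joints': array([ 2.58661817e-01,  3.85574378e-01,  6.61514638e-03, -5.23326363e-04,
       -1.19396719e+00, -2.58599189e-01]), 'joint_vel': array([ 6.44225030e-04,  1.59368729e-03, -8.70064592e-04, -9.18128792e-06,
       -6.42570732e-04,  5.27644083e-04]), 'joint_efforts': array([-9.55001960e-04, -3.92286408e+01,  1.88399577e+01,  4.18616563e+00,
       -4.72148502e-03,  8.27910434e-07]), 'position': array([6.24796759e+02, 7.80649850e-02, 4.03602605e+02]), 'ee_rot': array([-0.70706023,  0.70715248,  0.00074568, -0.0007984 ]), 'contact_force': array([ 0.51883512,  0.15156778, -0.11020034]), 'wrist_torque': array([-0.00054237,  0.03460626, -0.00866197]), 'grasp_force': 0.0, 'gripper_width': 85.43621928984741}
gpo 154.70000000000002
scene ['img', 'z_map', 'mtx', 'world_from_camera', 'shot']
tall_collar_centre 0.97 [267.9, 244.9] [471. 201. 119.] [479. 184.  97.]
tall_mark 0.97 [280.2, 243.1] [457. 179. 109.] [462. 170.  97.]Traceback (most recent call last):
  File "<stdin>", line 7, in <module>
ValueError: it knows: tall_collar_centre, tall_mark
[ WARN:0@0.020] global loadsave.cpp:275 findDecoder imread_('side0.png'): can't open/read file: check file path/integrity
[ WARN:0@0.020] global loadsave.cpp:275 findDecoder imread_('wrist0.png'): can't open/read file: check file path/integrity
Traceback (most recent call last):
ValueError: all the input arrays must have same number of dimensions, but the array at index 0 has 3 dimension(s) and the array at index 1 has 1 dimension(s)
```

Run:
```python
from h import *
ims=[]
for n in ['scene','side','wrist']:
    st=read_state();p=get_image(n);T=T_wc(p,st);ims.append(p['img'][:,:,::-1])
    if n=='scene': save(p,'scene1.png')
    for t,h in [('tall_collar_centre',97),('tall_mark',117)]:
        for d in place_of(p,t)[:4]:
            c,r=d['at'];print(n,t,d['conf'],d['at'],world(p,T,c,r).round(),atz(p,T,c,r,h).round())
    for d in recognise(p,'short_collar')[:4]: 
            c,r=d['at'];print(n,'short',d['conf'],d['at'],world(p,T,c,r).round())
cv2.imwrite('pics/sw.png',cv2.resize(np.hstack(ims[1:]),(800,300)))
```

```text
scene tall_collar_centre 0.61 [264.3, 242.7] [478. 199. 118.] [488. 182.  97.]
scene tall_mark 0.76 [275.9, 241.6] [463. 186. 116.] [462. 186. 117.]
scene short 0.83 [269.3, 199.2] [556.  34.  52.]
scene short 0.76 [349.5, 196.8] [407. -52.  53.]
side tall_collar_centre 0.97 [272.0, 250.5] [476. 200. 117.] [480. 180.  97.]
side tall_mark 0.84 [285.2, 250.8] [456. 188. 109.] [455. 196. 117.]
side short 0.91 [323.3, 188.6] [424. -57.  59.]
side short 0.85 [249.5, 207.9] [560.  31.  54.]
wrist short 0.88 [479.6, 101.9] [443. -76.  55.]
wrist short 0.7 [329.5, 174.9] [578. -10.  63.]
```

View pics/scene1.png

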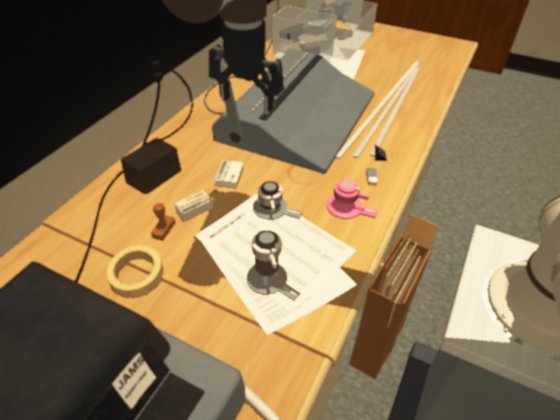

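View pics/sw.png

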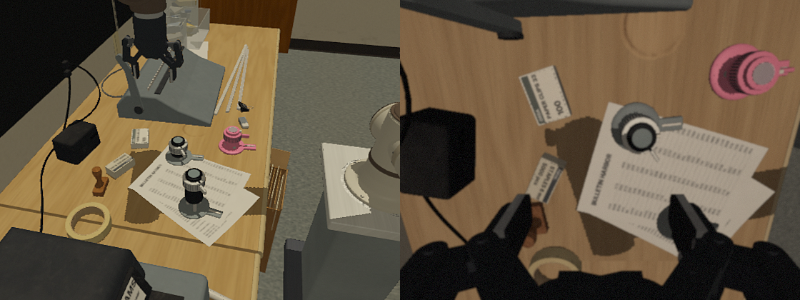

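The scene holds three candidates: the tall magnifier at scene (266,250), the short one at (269,199), and a pink look-alike at (348,195). The tall dark one at (266,250) fits, with its collar at about 100 mm and the other two lower. The wrist camera's positions disagree with the fixed cameras by 3–4 cm, so I'll check that with the depth clouds.

Run:
```python
from h import *
tiles=[]
for n in ['scene','side','wrist']:
    st=read_state();p=get_image(n);T=T_wc(p,st);z=p['z_map'];K=np.array(p['mtx'])
    v,u=np.mgrid[:420,:560];P=np.stack([(u-K[0,2])/K[0,0]*z,-(v-K[1,2])/K[1,1]*z,-z,np.ones_like(z)],-1)@T.T
    P=P[...,:3];ok=z>0
    print(n,'K',K[0,0],K[0,2],K[1,2],'cam',T[:3,3].round())
    m=ok&(abs(P[...,2])<25)&(P[...,0]>380)&(P[...,0]<700)&(abs(P[...,1])<200)
    q=P[m];A=np.c_[q[:,:2]-[550,0],np.ones(len(q))];c=np.linalg.lstsq(A,q[:,2],rcond=None)[0];print(' table',c.round(4))
    hs=p['img'].astype(int);pink=ok&(hs[...,0]>hs[...,1]+70)&(hs[...,2]>hs[...,1]+20)&(P[...,2]>-20)&(P[...,2]<120)
    q=P[pink];print(' pink',len(q),q.min(0).round() if len(q) else '',q.max(0).round(),np.median(q[q[:,2]>48],0).round())
    for nm,c in (('tall',(480,190)),('short',(560,30))):
        m=ok&(np.hypot(P[...,0]-c[0],P[...,1]-c[1])<60)&(P[...,2]>20)&(P[...,2]<140)
        q=P[m]
        if len(q)>20:
            zt=np.percentile(q[:,2],98);t=q[q[:,2]>zt-8];print(' ',nm,len(q),'top',zt.round(),t.mean(0).round(),t.min(0).round(),t.max(0).round())
    if n!='wrist':
        b=p['img'][215:310,220:320,::-1];tiles.append(cv2.resize(b,(400,380),interpolation=cv2.INTER_CUBIC))
cv2.imwrite('pics/crop.png',np.hstack(tiles))
```

```text
scene K 454.0509124835993 271.1348623076697 204.78429765881506 cam [227. 659. 709.]
 table [ 1.7000e-03 -3.5000e-03  2.8614e+00]Traceback (most recent call last):
  File "<stdin>", line 11, in <module>
    return umr_maximum(a, axis, None, out, keepdims, initial, where)
ValueError: zero-size array to reduction operation maximum which has no identity
```

```bash
cat >> h.py <<'E'
def cloud(p,T):
    z=p['z_map'];K=np.array(p['mtx']);v,u=np.mgrid[:420,:560]
    P=np.stack([(u-K[0,2])/K[0,0]*z,-(v-K[1,2])/K[1,1]*z,-z,np.ones_like(z)],-1)@T.T
    return P[...,:3],z>0
E
python3 - <<'E'
from h import *
tiles=[]
for n in ['scene','side','wrist']:
    st=read_state();p=get_image(n);T=T_wc(p,st);P,ok=cloud(p,T)
    print(n,'cam',T[:3,3].round(),T[:3,:3].round(2).tolist())
    m=ok&(abs(P[...,2])<25)&(P[...,0]>380)&(P[...,0]<700)&(abs(P[...,1])<200)
    q=P[m];A=np.c_[q[:,:2]-[550,0],np.ones(len(q))];print(' table',np.linalg.lstsq(A,q[:,2],rcond=None)[0].round(4))
    h=cv2.cvtColor(p['img'],cv2.COLOR_RGB2HSV);pink=ok&(h[...,0]>155)&(h[...,0]<178)&(h[...,1]>70)&(P[...,2]>-20)&(P[...,2]<120)&(P[...,0]>350)&(P[...,1]<50)
    q=P[pink]
    if len(q): print(' pink',len(q),np.median(q,0).round(),np.median(q[q[:,2]>45],0).round())
    for nm,c in (('tall',(480,190)),('short',(560,10))):
        q=P[ok&(np.hypot(P[...,0]-c[0],P[...,1]-c[1])<60)&(P[...,2]>20)&(P[...,2]<140)]
        if len(q)>20:
            zt=np.percentile(q[:,2],98);t=q[q[:,2]>zt-8];print(' ',nm,len(q),'top',zt.round(),t.mean(0).round(),t.min(0).round(),t.max(0).round())
    if n!='wrist':
        b=p['img'][215:310,220:320,::-1];tiles.append(cv2.resize(b,(400,380),interpolation=cv2.INTER_CUBIC))
cv2.imwrite('pics/crop.png',np.hstack(tiles))
E
```

```text
scene cam [227. 659. 709.] [[-0.89, 0.32, -0.33], [-0.46, -0.61, 0.64], [0.0, 0.72, 0.69]]
 table [ 1.8000e-03 -3.5000e-03  2.8702e+00]
 pink 566 [413. -58.   8.] [418. -59.  57.]
  tall 1145 top 119.0 [480. 188. 117.] [457. 165. 111.] [504. 211. 121.]
  short 564 top 66.0 [565.  11.  64.] [542. -14.  59.] [586.  30.  68.]
side cam [357. 722. 653.] [[-0.98, 0.14, -0.15], [-0.21, -0.63, 0.75], [0.01, 0.76, 0.64]]
 table [-6.0000e-04 -4.8000e-03  2.7771e+00]
 pink 1004 [417. -59.  19.] [419. -61.  56.]
  tall 1394 top 119.0 [481. 187. 117.] [457. 164. 111.] [506. 205. 121.]
  short 641 top 66.0 [566.  10.  63.] [542. -12.  58.] [588.  28.  68.]
wrist cam [625. -82. 373.] [[-1.0, 0.0, 0.0], [-0.0, -0.95, -0.32], [0.0, -0.32, 0.95]]
 table [0.0029 0.003  1.6837]
 pink 5431 [440. -76.  43.] [437. -74.  58.]
  tall 167 top 97.0 [508. 179.  93.] [506. 172.  89.] [509. 191.  99.]
  short 2571 top 66.0 [568.   6.  64.] [543. -13.  58.] [588.  27.  67.]
```

View pics/crop.png

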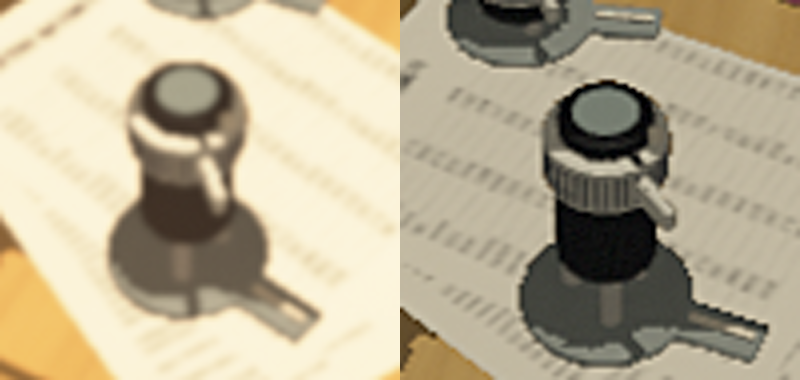

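The crop confirms it: this is the tall dark-barrel magnifier, with its fin at scene crop (215,185) and its tongue at (290,310). Next I'll measure the fin and tongue bearings.

Run:
```python
from h import *
C=np.array([481,186.5])
for n in ['scene','side']:
    p=get_image(n);T=T_wc(p,None);P,ok=cloud(p,T)
    d=P[...,:2]-C;r=np.hypot(*np.moveaxis(d,-1,0));a=np.degrees(np.arctan2(d[...,1],d[...,0]));z=P[...,2]
    # collar circle fit
    m=ok&(z>92)&(z<106)&(r<31)&(r>20);q=P[m];A=np.c_[2*q[:,:2],np.ones(len(q))];s=np.linalg.lstsq(A,(q[:,:2]**2).sum(1),rcond=None)[0];print(n,'collar c',s[:2].round(1),np.sqrt(s[2]+s[0]**2+s[1]**2).round(1),len(q))
    m=ok&(z>82)&(z<112)&(r>33)&(r<54);print('fin',m.sum(),np.median(a[m]),np.percentile(a[m],[10,90]),r[m].max())
    m=ok&(z>6)&(z<16)&(r>48)&(r<78);print('tongue',m.sum(),np.median(a[m]%360),np.percentile(a[m]%360,[10,90]),r[m].max())
    m=ok&(z>112)&(z<124)&(r>22.5)&(r<30);print('mark',m.sum(),np.median(a[m]%360),np.percentile(a[m]%360,[10,90]))
```

```text
scene collar c [480.5 185.8] 25.9 164
fin 44 134.97677583558766 [131.98646214 138.67245247] 49.73763768197193
tongue 104 169.34188634761372 [161.45515816 177.17570345] 77.55393623483972
mark 7 169.70275968445415 [167.97855892 208.83655535]
side collar c [480.9 184.2] 26.2 210
fin 52 135.13131182753375 [132.84141617 138.92672618] 47.44239675547494
tongue 101 170.91272227851866 [163.55078878 179.28945657] 72.96545366609931
mark 10 225.73475885172832 [174.14240185 292.37680047]
```

carry_out --pt "-0.04 0.03 0.0" --pt "-0.08 0.062 0.02" --pt "-0.12 0.093 0.04" --pt "-0.155 0.12 0.06" --pt "-0.1855 0.144 0.08" --pt "-0.1855 0.144 0.08" --pt "-0.1855 0.144 0.08" --roll '[-9,-18,-27,-36,-45,-45,-45]' --claw '[0.0854,0.0854,0.0854,0.0854,0.0854,0.0854,0.0854]'

```text
clock: 1.92
position: [481.4, 185.7, 325.3]
ee_rot: [0.924, -0.383, 0.0, -0.0]
contact_force: [1.3, 0.1, -0.1]
gripper_width: 85.3
grasp_force: 0.0
```

Run:
```python
from h import *
st=read_state();print(st['clock'],st['position'],R.from_quat(st['ee_rot']).as_matrix().round(3).tolist(),st['joints'].round(2))
p=get_image('wrist');T=T_wc(p,st);P,ok=cloud(p,T);save(p,'w2.png')
C=np.array([481,186]);d=P[...,:2]-C;r=np.hypot(*np.moveaxis(d,-1,0));a=np.degrees(np.arctan2(d[...,1],d[...,0]))%360;z=P[...,2]
for lo,hi,r1 in((113,124,30),(105,111,32)):
    m=ok&(z>lo)&(z<hi)&(r<r1);print(lo,m.sum(),P[m].mean(0).round(1),P[m].min(0).round(),P[m].max(0).round())
m=ok&(z>82)&(z<112)&(r>33)&(r<54)&(a>90)&(a<200);print('fin',m.sum(),np.median(a[m]) if m.any() else 0)
m=ok&(z>6)&(z<16)&(r>48)&(r<78)&(a>90)&(a<230);print('tongue',m.sum(),np.median(a[m]) if m.any() else 0)
for t,h in(('tall_collar_centre',97),('tall_mark',117)):
    for e in place_of(p,t)[:2]: print(t,e,atz(p,T,*e['at'],h).round(1))
```

```text
1.925 [481.37134575 185.6865605  325.28198284] [[0.707, -0.707, 0.001], [-0.707, -0.707, 0.0], [0.001, -0.001, -1.0]] [ 0.68  0.28 -0.37  0.   -0.92  0.1 ]
113 3625 [482.5 182.8 117.2] [456. 164. 113.] [502. 204. 120.]
105 2124 [487.7 178.1 108.3] [455. 157. 105.] [509. 210. 111.]
fin 163 136.3040674650039
tongue 84 175.45307333015398
tall_mark {'at': [303.7, 274.1], 'conf': 0.83} [457.2 189.4 117. ]
```

View pics/w2.png

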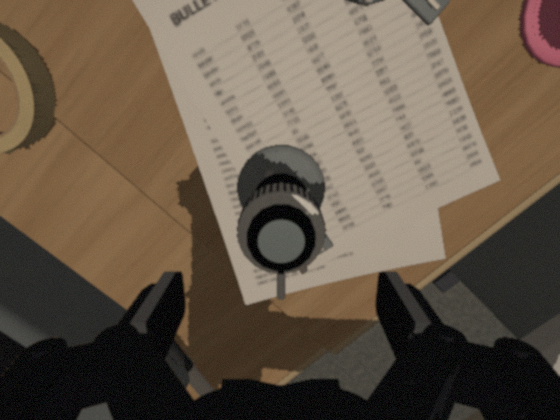

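The wrist view shows the tall eyepiece at (281,240), the fin pointing down at (281,285), and both fingers clear of it. The fin is at about 134° and the mark at about 167°, so it needs one click anticlockwise. I'll descend and close.

carry_out --pt "0.0008 0.0008 0.03" --pt "0.0008 0.0008 0.06" --pt "0.0008 0.0008 0.079" --pt "0.0008 0.0008 0.079" --pt "0.0008 0.0008 0.079" --pt "0.0008 0.0008 0.079" --pt "0.0008 0.0008 0.079" --pt "0.0008 0.0008 0.079" --roll '[0,0,0,0,0,0,0,0]' --claw '[0.0854,0.0854,0.0854,0.0854,0.05,0.05,0.05,0.05]'

```text
clock: 3.08
position: [481.5, 184.6, 247.4]
ee_rot: [0.924, -0.382, 0.001, -0.001]
contact_force: [-0.4, -0.9, 5.1]
gripper_width: 53.3
grasp_force: 62.4
```

carry_out --pt "0 0 0" --pt "0 0 0" --pt "0 0 0" --pt "0 0 0" --pt "0 0 0" --pt "0 0 0" --pt "0 0 0" --pt "0 0 0" --roll '[-5,-10,-15,-20,-25,-30,-32,-32]' --claw '[0.05,0.05,0.05,0.05,0.05,0.05,0.05,0.05]'

```text
clock: 4.08
position: [481.4, 184.3, 247.4]
ee_rot: [0.994, -0.113, 0.001, -0.0]
contact_force: [-0.5, -2.8, 6.7]
gripper_width: 53.2
grasp_force: 62.6
```

```bash
cat > m.py <<'E'
from h import *
st=read_state();print(st['clock'],st['position'],st['wrist_torque'].round(3),st['contact_force'].round(1),np.degrees(np.arctan2(*R.from_quat(st['ee_rot']).as_matrix()[[1,0],1])))
C=np.array([481,185.]);tiles=[]
for n in ['scene','side']:
    p=get_image(n);T=T_wc(p,None);P,ok=cloud(p,T)
    d=P[...,:2]-C;r=np.hypot(*np.moveaxis(d,-1,0));a=np.degrees(np.arctan2(d[...,1],d[...,0]))%360;z=P[...,2]
    m=ok&(z>85)&(z<104)&(r>36)&(r<52)&(a>115)&(a<205);print(n,'fin',m.sum(),np.median(a[m]) if m.any() else 0)
    m=ok&(z>6)&(z<16)&(r>50)&(r<76)&(a>120)&(a<220);print('tongue',m.sum(),np.median(a[m]) if m.any() else 0)
    tiles.append(cv2.resize(p['img'][215:310,220:320,::-1],(400,380),interpolation=cv2.INTER_CUBIC))
import sys;cv2.imwrite('pics/'+sys.argv[1],np.hstack(tiles))
E
python3 m.py c3.png
```

```text
4.075 [481.40669651 184.27055989 247.40841395] [-0.661  0.132  0.204] [-0.5 -2.8  6.7] -102.92011689352337
scene fin 42 165.12903394796848
tongue 87 167.78092839955585
side fin 51 166.58786762052094
tongue 96 169.19242643960087
```

View pics/c3.png

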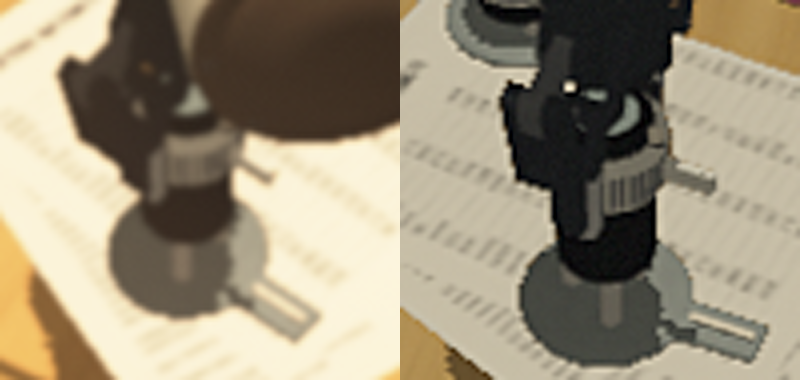

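The fin now lies over the tongue: both views show it parallel to the rib. I'll release and go up.

carry_out --pt "0 0 0" --pt "0 0 0" --pt "0 0 0" --pt "0 0 0" --pt "0 0 -0.04" --pt "0 0 -0.09" --pt "0 0 -0.13" --pt "0 0 -0.13" --roll '[0,0,0,0,0,0,0,0]' --claw '[0.0854,0.0854,0.0854,0.0854,0.0854,0.0854,0.0854,0.0854]'

```text
clock: 5.18
position: [481.5, 184.8, 379.3]
ee_rot: [0.994, -0.113, 0.003, -0.003]
contact_force: [0.4, -0.4, -0.1]
gripper_width: 85.3
grasp_force: 0.0
```

```bash
python3 m.py c4.png
```

```text
5.175 [481.52496983 184.77275331 379.33686786] [-0.01   0.036  0.   ] [ 0.4 -0.4 -0.1] -102.97360509701842
scene fin 44 165.91613186674604
tongue 97 167.80080726142975
side fin 51 167.39968866367616
tongue 99 168.55517081417474
```

View pics/c4.png

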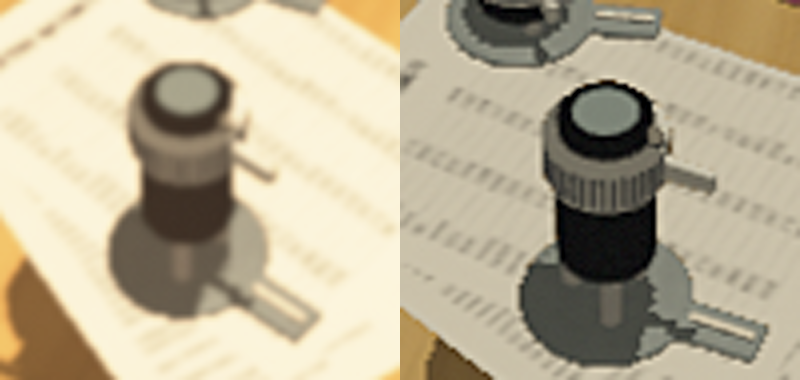

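The collar has clicked in with the fin under the mark and over the tongue, within about 2°. The gripper is clear.

```bash
python3 -c "
from bench import *
print(job_done())"
```

```text
the job is handed in; nothing more can be done
None
```

I turned the tall magnifier's collar one click anticlockwise; its fin now rests within about 2° of the line of the foot's tongue, below the mark. The gripper let go and moved clear, the short magnifier wasn't touched, and I handed the job in at about 5 s; no verdict came back.

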